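# Lift the wet ring off its peg with the lifting fork

## Robot

A 6-joint arm with a two-finger parallel gripper is mounted at the origin on the work surface. World frame = base frame: x ahead of the robot, y to its left, z up, the work surface at z = 0. Lengths are in m, angles in degrees, forces in N, time in s.
With the tool pointing down it reaches from about 0.35 to 0.875 m from the base axis. Payload 4.2 kg.
Tool frame: the origin (TCP) lies midway between the tips of the shut fingers; the grasp point (between the pads) lies 19 mm behind it (manip.grasp_offset is the distance from the TCP to the grasp point, in m); z points along the fingers, y is the line along which they close (so a half turn about z gives the same grasp; the last joint's range is limited). The gripper opens to 85 mm and grips with 20 to 120 N. Pads are 22 mm wide; open, the fingers measure 114 mm over their backs; the gripper's body (76 mm by 85 mm) begins 54 mm behind the grasp point. The pads swing forward as they close: fully open they stand 13 mm farther back than shut.
Start: joints at [77.899, 22.042, 0.453, 0, -68.411, -14.817], TCP at [0.283, 0.557, 0.231] pointing down, gripper open.
Joint ranges: [-179.83, 179.83], [-69.29, 118.12], [-61.27, 80.66], [-181.25, 117.63], [-171.15, -9.14], [-177.46, 177.46]. Speed limits (degrees/s): [159.86, 159.86, 180, 180, 180, 180].

## Interface

Orientations are given as a 3x3 rotation matrix whose columns are the frame's x, y, z axes.
In Python, from rig import manip gives the robot as it stands.
- The arm moves only by the tool carry_out, never from a script. Its argument "increments" is a list that holds one entry, the list of rows, each a list of 5 numbers: the finger opening in mm, from 0 to 85.4, then the shift along the tool's x, y, z in mm, then the turn about the tool's z in rad. In form: [[[jaw, dx, dy, dz, twist], ...]]. A call has 1 to 5 rows; each row shifts and turns the commanded pose from where the row before left it, along the tool's axes as they then stand; what a row does not reach is not made up. A row lasts 1/12 s, in which the tool goes at most 41.7 mm and 7.16 degrees, less where a joint would pass 70% of its speed; a pose out of reach is approached as far as the arm can. A call with a gripper value outside its range is refused whole. The fingers move at their own pace and stop on an object; the grip force is fixed at half the most. Time passes only in rows, so rows that do not move let the fingers close. It gives the time, the measured TCP pose, the force, the opening and the grip force at its end, in the units of the state.
- manip.sense(): the state, without advancing time (a new reading comes with each control period).
- manip.get_image(name): name is "scene" or "top" or "wrist"; returns a dict with "img" (420x560x3 uint8, red, green, blue), "intrinsics" (3x3 intrinsics, pixels), "cam_to_world" (4x4, takes a point from camera to world coordinates). Camera axes: x right, y down, z forward; pixel columns grow to the right and rows downward; lengths in m; the calibration is good to about 2 mm. A picture is of the moment at which its call begins. There is no depth.
- manip.finish_job(): hands the job in; it is judged then, once.
Trained networks look in a picture, given as the dict that the camera call returned (one of the last four; its "shot" number tells which), for a name from the list of things; names that differ only in an ending like _2 or _b are one class to them, and where a whole thing is asked for, a point or a joint stands for the part that bears it (a point fixed in the world has none). Each returns a list of dicts, best first, with "confidence" (0 to 1); they miss things now and then, are a little off and sometimes report something else, mostly with a low value. They report only what shows in the picture. A call takes as long as a camera call. They do not tell look-alikes from the thing itself.
- manip.trace(label, picture): "region" (420x560 bool, what is visible of it) and "rect" ([left, top, right, bottom] in pixels, round what is visible of it).
The state is a dict: "t": time; "joint_positions": joint angles; "joint_velocities": joint speeds; "effort": joint torques, N m; "ee_pos": TCP position; "eef_rot": TCP orientation; "force": force on the tool from outside, world axes, zero at the start; "wrist_torque": the same for the moment, N m; "finger_gap": opening from 0.0 (shut) to 1.0 (fully open); "grip_force": force on a finger pad.
Only numpy, scipy, OpenCV 4.12 (cv2) and the standard library are available. Lean on these libraries where they do the work, as an engineer would, in place of code of your own. Each camera call takes 0.05 s, during which the arm holds its last target. There are 200 camera calls.

## Task

The red wooden ring hanging on the drying rack is freshly lacquered, so the gripper must not touch it: take the two-pronged lifting fork from its rest, reach the prongs through the ring, lift it up and off its peg, and lower it gently so that it stands upright in the free front slot of the drying stand. Then slip the fork out and lay it back in its rest, leaving the other rings and everything else on the bench where they are.

Things in the scene. Friction and masses are not known exactly. Their poses are not given: they have to be found in the camera images.
- ring_red: the wet one: glossy RED flat wooden bag-handle ring, 124 mm outside and 96 mm inside diameter, 16 mm thick, about 55 g; origin at its centre, x along its axis (the 16 mm way), z up. Hangs upright on any one of the rack's three pegs, its x along the rack's x within a few degrees. Hung on the fork with a prong at each side, its centre is 35 mm below the prongs' axes
- ring_pale: pale natural flat wooden bag-handle ring, 124 mm outside and 96 mm inside diameter, 16 mm thick, about 55 g; origin at its centre, x along its axis (the 16 mm way), z up. Hangs on another peg; leave it
- ring_dark: dark brown flat wooden bag-handle ring, 124 mm outside and 96 mm inside diameter, 16 mm thick, about 55 g; origin at its centre, x along its axis (the 16 mm way), z up. Hangs on another peg; leave it
- ring_olive: olive green flat wooden bag-handle ring, 124 mm outside and 96 mm inside diameter, 16 mm thick, about 55 g; origin at its centre, x along its axis (the 16 mm way), z up. Already stands in the stand's back slot; leave it
- rack: fixed wooden drying rack. Origin on the bench under its middle peg; x points from the pegs' free ends (robot's side) to the rail, y along the rail, z up. Base 440 mm along y, x -55 to +75 mm, with drip tray 24 mm high; posts at y = +-208, x = 60 mm, 250 mm high; rail's front face at x = +42 mm, z 187 to 237 mm. Three pegs at y = -142, 0, +142 mm
- peg_mid (a point): on the middle peg's axis at x = 0 in the rack's frame, 205 mm above the bench. All pegs: steel, 8 mm thick, level along the rack's x, ending at x = -32 mm in a tip turned up to z = 226 mm: a ring must rise more than 17 mm to come off towards -x. Rings hang within 5 mm of x = 0, centres at z = 161 mm, 18 mm between neighbours
- stand: fixed dark wooden drying stand for two rings, base 150 x 150 x 15 mm, origin on the bench under its middle, x pointing from its front (robot's side) to its back. Two battens along x (tops at z = 33 mm, inner edges at y = +-34 mm): a ring rests between them, its axis along x. Slots at x = -30 mm (front, free) and +30 mm (back, taken by the olive ring)
- slot (a point): where the centre of a ring standing in the front slot lies: 85 mm above the bench, axes as the stand's. A slot lies between two pairs of upright dowels, 8 mm thick, at y = +-52 mm, with 26 mm clear between them along x and rounded tops at z = 110 mm
- fork: two-pronged lifting fork, 190 mm long, 100 g. Origin at the middle of its handle, x towards the prongs, z up. Wooden handle: x from -45 to +45 mm, 18 mm wide (y), 22 mm high (z), to be gripped at its middle from above. Steel shank on to x = 60 mm, then a U that ends in the prongs. It lies level in its rest, handle's middle 56 mm above the bench
- fork_tip (a point): midway between the fork's prong ends, at x = 142 mm, z = 0 in the fork's frame. Prongs: level, 6 mm thick, axes at y = +-28 mm, z = 0, straight from x = 78 to 142 mm; their tips turn up there to z = +13 mm, x = 148 mm
- fork_rest: fixed blue rest of the fork, origin on the bench under the middle of the lying fork's handle, x towards the prongs. Base 12 mm thick, x -48 to +125 mm, up to 86 mm wide. Notched block at x = -37 mm carries the handle's end (10 mm thick, cheeks to z = 62 mm), one at x = +95 mm the prongs (cheeks to z = 67 mm), each with 4 mm to spare at the sides; free for fingers between
- squeeze: white squeeze bottle with red cap and yellow label, 48 mm across, 130 mm high; origin under its middle
- jar: white jar with orange lid, 72 mm across, 95 mm high; origin under its middle
- aerosol: blue and yellow spray can with white cap, 61 mm across, 192 mm high; origin under its middle
- tin: flat brown solvent tin with red cap, 55 x 95 mm, 168 mm high; origin under its middle
- carton: white and green carton, 60 x 60 mm, 120 mm high; origin under its middle
Things that resemble listed ones, but are neither listed nor needed, are in the scene too. Of the things like the ring_red, leave any that is yellow; of the rest the larger one is meant.

How it is judged:
By the outcome, as a careful person would: the job done as asked, in the order asked, and still so for the second after the job is handed in, with the robot touching nothing.
It also fails if it takes over 70 s, if anything falls off the work surface, if the arm or the gripper's body presses on something with over 40 N, if the wrist force passes 120 N, or if a joint passes its speed limit or range.

## Working session

There is one attempt and no reset: what is moved stays moved. The work goes in short steps, Python scripts to look and compute and a tool call to move; the robot and the scene stay as the last step left them, time stands still between calls to the robot, and variables do not carry over. Pictures are saved under pics/ and viewed, at most 10 in all, crops included, and the job is handed in when it is done.

Besides the shell and the picture viewer there is one more tool, called after "Request:" by a JSON object that holds its "fn" and its "kwargs", one argument or row to a line. carry_out: Moves the arm, as the interface text tells. Its arguments: {"type":"object","properties":{"increments":{"type":"array","items":{"type":"array","items":{"type":"array","items":{"type":"number"}}}}},"required":["increments"]}

```bash
mkdir -p pics; ls; cat > h.py <<'E'
import numpy as np, cv2
from rig import manip
def save(n,im): cv2.imwrite('pics/'+n,cv2.cvtColor(im,cv2.COLOR_RGB2BGR))
def proj(p,d):
    T=np.linalg.inv(d['cam_to_world']); q=np.atleast_2d(p)@T[:3,:3].T+T[:3,3]; q=q@np.array(d['intrinsics']).T
    return q[:,:2]/q[:,2:]
def atz(uv,z,d):
    K=np.array(d['intrinsics']);T=np.array(d['cam_to_world'])
    r=T[:3,:3]@np.linalg.inv(K)@np.array([uv[0],uv[1],1.]); c=T[:3,3]
    return c+r*(z-c[2])/r[2]
E
python3 - <<'E'
from h import *
s=manip.sense(); print({k:np.round(v,3).tolist() for k,v in s.items()})
for n in ['scene','top']:
    d=manip.get_image(n); save(n+'0.png',d['img']); print(n,np.round(d['intrinsics'],1).tolist(),np.round(d['cam_to_world'],3).tolist())
    for l in ['ring_red','fork','fork_rest','stand','rack']:
        for r in manip.trace(l,d): print(l,round(r['confidence'],2),np.round(r['rect']).tolist(),int(r['region'].sum()))
E
```

```text
pics
{'t': 0.0, 'joint_positions': [77.9, 22.09, 0.38, -0.027, -68.413, -14.817], 'joint_velocities': [0.069, 0.012, 0.058, -0.057, 0.03, 0.002], 'effort': [0.0, -39.229, 18.841, 4.186, -0.005, 0.0], 'ee_pos': [0.283, 0.557, 0.23], 'eef_rot': [[0.892, -0.453, -0.001], [-0.453, -0.892, -0.002], [0.0, 0.002, -1.0]], 'force': [-0.559, -0.644, -0.709], 'wrist_torque': [-0.054, 0.052, 0.012], 'grip_force': 0.0, 'finger_gap': 1.003}
scene [[383.1, 0.0, 281.4], [0.0, 383.1, 213.4], [0.0, 0.0, 1.0]] [[0.606, 0.533, -0.591, 1.191], [0.796, -0.419, 0.438, -0.463], [-0.014, -0.735, -0.678, 0.925], [0.0, 0.0, 0.0, 1.0]]
ring_red 0.75 [406.0, 183.0, 415.0, 217.0] 255
ring_red 0.63 [286.0, 220.0, 318.0, 264.0] 374
ring_red 0.58 [133.0, 263.0, 167.0, 282.0] 371
fork 0.48 [284.0, 186.0, 336.0, 212.0] 253
fork_rest 0.7 [282.0, 192.0, 334.0, 220.0] 747
fork_rest 0.17 [113.0, 278.0, 148.0, 330.0] 1140
stand 0.74 [176.0, 270.0, 245.0, 342.0] 1999
rack 0.73 [266.0, 169.0, 397.0, 311.0] 6612
rack 0.28 [317.0, 195.0, 347.0, 226.0] 299
top [[381.6, 0.0, 275.4], [0.0, 381.6, 211.6], [0.0, 0.0, 1.0]] [[0.018, -0.996, 0.091, 0.423], [-1.0, -0.02, -0.019, 0.054], [0.021, -0.091, -0.996, 1.128], [0.0, 0.0, 0.0, 1.0]]
ring_red 0.94 [269.0, 149.0, 315.0, 166.0] 631
ring_red 0.76 [95.0, 143.0, 138.0, 177.0] 637
ring_red 0.49 [396.0, 252.0, 422.0, 278.0] 322
fork 0.79 [184.0, 207.0, 220.0, 270.0] 242
fork_rest 0.71 [186.0, 211.0, 234.0, 274.0] 1339
stand 0.9 [351.0, 166.0, 409.0, 224.0] 2163
rack 0.57 [133.0, 120.0, 322.0, 203.0] 7436
rack 0.28 [267.0, 150.0, 315.0, 168.0] 586
```

```bash
python3 - <<'E'
import cv2
a=cv2.imread('pics/top0.png')[90:310,70:450]; cv2.imwrite('pics/topc.png',cv2.resize(a,None,fx=2.1,fy=2.1,interpolation=cv2.INTER_CUBIC))
a=cv2.imread('pics/scene0.png')[140:360,90:440]; cv2.imwrite('pics/scenec.png',cv2.resize(a,None,fx=2.25,fy=2.25,interpolation=cv2.INTER_CUBIC))
E
```

```text
(no output)
```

View pics/topc.png

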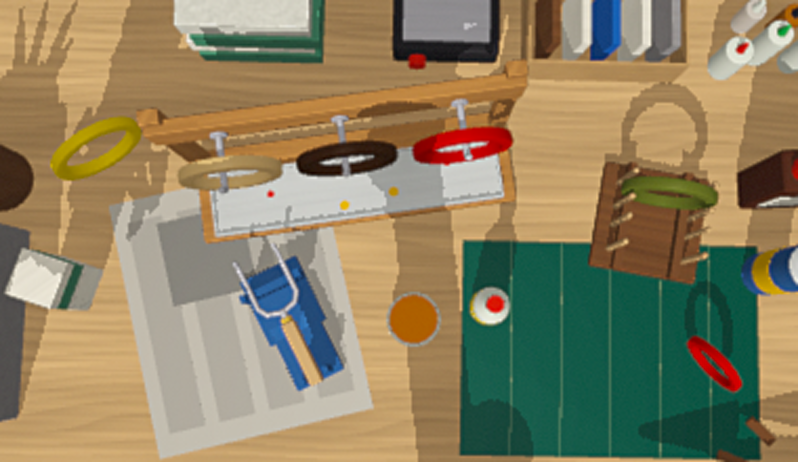

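View pics/scenec.png

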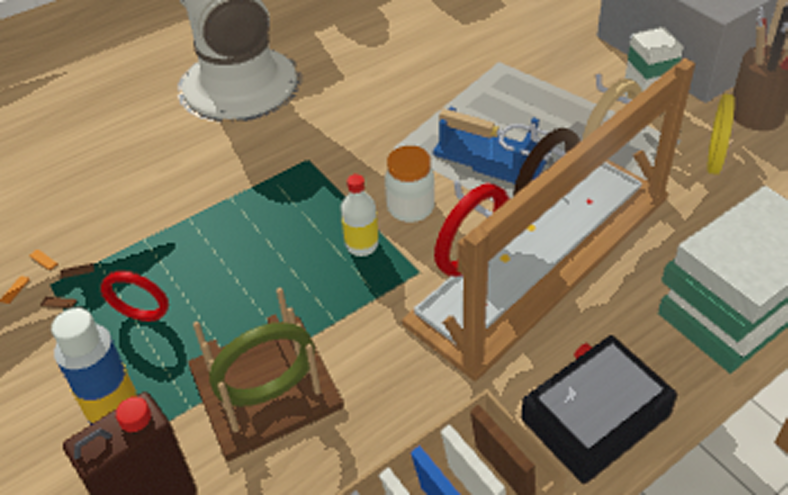

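The top view shows the target red ring on the rack's right peg, at about (290,157) in the full image. The smaller red ring on the mat at about (409,265) and the yellow ring are look-alikes. The fork lies in the blue rest at about (203,240), and the stand's front slot is free.

```bash
cat >> h.py <<'E'
from scipy.optimize import minimize
a=np.linspace(0,2*np.pi,73)
def ringpts(x,y,z,yaw,R,t):
    return np.c_[np.full(73,t),R*np.cos(a),R*np.sin(a)]@np.array([[np.cos(yaw),np.sin(yaw),0],[-np.sin(yaw),np.cos(yaw),0],[0,0,1]])+[x,y,z]
def ringmask(p,z,d,S=4):
    x,y,yaw=p; m=np.zeros((420*S,560*S),np.uint8)
    P=lambda R,t:((proj(ringpts(x,y,z,yaw,R,t),d)+.5)*S*16).astype(np.int32)
    cv2.fillPoly(m,[cv2.convexHull(np.r_[P(.062,-.008),P(.062,.008)])],1,shift=4)
    h=[np.zeros_like(m) for _ in 'ab']
    for q,t in zip(h,(-.008,.008)): cv2.fillPoly(q,[P(.048,t)],1,shift=4)
    m[(h[0]&h[1])>0]=0
    return cv2.resize(m.astype(np.float32),(560,420),interpolation=cv2.INTER_AREA)
def fitring(views,z,p0):
    def c(p):
        s=0
        for d,M in views:
            r=ringmask(p,z,d); s+=np.abs(r-M).sum()/M.sum()
        return s
    p0=np.array(p0,float); sim=np.r_[[p0],p0+np.diag([.01,.01,.1])]
    r=minimize(c,p0,method='Nelder-Mead',options=dict(initial_simplex=sim,xatol=1e-4,fatol=1e-4)); return r.x,r.fun
def redmask(d,rect):
    i=d['img'].astype(int); m=(i[...,0]>1.8*i[...,1])&(i[...,0]>1.8*i[...,2])&(i[...,0]>90)
    k=np.zeros_like(m); l,t,r,b=rect; k[t:b,l:r]=1; return (m&k).astype(float)
E
python3 - <<'E'
from h import *
S=manip.get_image('scene');T=manip.get_image('top');W=manip.get_image('wrist')
print(np.round(W['intrinsics'],1).tolist(),np.round(W['cam_to_world'],3).tolist())
save('w0.png',W['img'])
mT=redmask(T,(262,142,322,172)); mS=redmask(S,(278,215,322,268)); print(mT.sum(),mS.sum())
g=atz((292,157),.161,T); 
print('red',fitring([(T,mT),(S,mS)],.161,[g[0],g[1],0]), fitring([(T,mT)],.161,[g[0],g[1],0]))
for l,z in [('fork',.056),('stand',.015),('squeeze',.13),('jar',.095),('aerosol',.19),('fork_rest',.03),('tin',.168),('carton',.12)]:
    for r in manip.trace(l,T)[:1]:
        v,u=np.nonzero(r['region']); c=atz((u.mean(),v.mean()),z,T)
        P=np.array([atz(q,z,T)[:2] for q in zip(u,v)]); w,V=np.linalg.eigh(np.cov(P.T)); print(l,round(r['confidence'],2),c.round(3),'ang',np.degrees(np.arctan2(V[1,1],V[0,1])).round(1), np.sqrt(w).round(3))
# small red on mat
mm=redmask(T,(390,245,430,285)); v,u=np.nonzero(mm); print('small',atz((u.mean(),v.mean()),.04,T))
for n,uv in dict(handle_end=(70+315/2.1,90+383/2.1),handle_fr=(70+285/2.1,90+320/2.1),tipL=(70+237/2.1,90+265/2.1),tipR=(70+268/2.1,90+240/2.1)).items(): print(n,atz(uv,.06,T).round(3))
for uv in [(607,163),(590,263),(696,283),(705,200)]: print('standcorner',atz((70+uv[0]/2.1,90+uv[1]/2.1),.015,T).round(3))
E
```

```text
[[371.6, 0.0, 282.3], [0.0, 371.6, 205.1], [0.0, 0.0, 1.0]] [[-0.451, -0.851, -0.269, 0.351], [-0.892, 0.43, 0.137, 0.522], [-0.001, 0.302, -0.953, 0.375], [0.0, 0.0, 0.0, 1.0]]
575.0 406.0
red (array([6.47452701e-01, 1.89540841e-04, 1.68210897e-01]), np.float64(0.9924724245020348)) (array([6.47517400e-01, 4.31616289e-04, 1.50641947e-01]), np.float64(0.17184782608695653))
fork 0.58 [0.414 0.215 0.056] ang -152.8 [0.013 0.053]
stand 0.61 [ 0.57  -0.267  0.015] ang 62.1 [0.042 0.047]
squeeze 0.54 [ 0.454 -0.039  0.13 ] ang 113.0 [0.011 0.013]
jar 0.86 [0.435 0.056 0.095] ang 131.0 [0.017 0.017]
aerosol 0.61 [ 0.502 -0.393  0.19 ] ang 100.9 [0.015 0.033]
fork_rest 0.95 [0.434 0.219 0.03 ] ang -152.1 [0.025 0.048]
tin 0.62 [ 0.616 -0.41   0.168] ang 103.2 [0.018 0.041]
carton 0.58 [0.475 0.505 0.12 ] ang 80.0 [0.018 0.03 ]
small [ 0.383692   -0.35300441  0.04      ]
handle_end [0.349 0.183 0.06 ]
handle_fr [0.431 0.225 0.06 ]
tipL [0.502 0.291 0.06 ]
tipR [0.537 0.252 0.06 ]
standcorner [ 0.661 -0.214  0.015]
standcorner [ 0.518 -0.19   0.015]
standcorner [ 0.493 -0.339  0.015]
standcorner [ 0.611 -0.353  0.015]
```

View pics/w0.png

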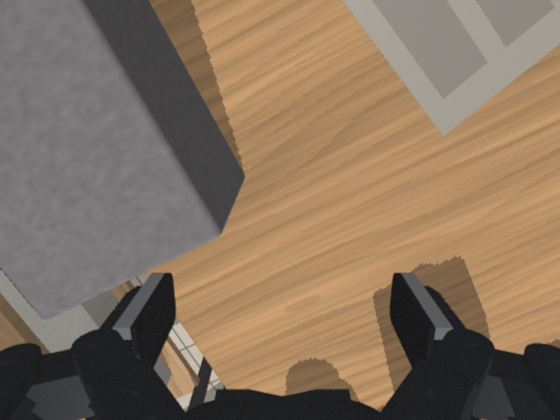

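The wrist camera shows only bench and a grey box. I'm moving above the fork with the tool x along the fork.

Request:
{"fn": "carry_out", "kwargs": {
  "increments": [
    [[85,25.7,26.5,-6,0],[85,25.7,26.5,-6,0],[85,25.7,26.5,-6,0],[85,25.7,26.5,-6,0],[85,25.7,26.5,-6,0]]
  ]
}}

```text
t: 1.57
ee_pos: [0.3377, 0.3793, 0.2617]
eef_rot: [[0.892, -0.452, 0.0], [-0.452, -0.892, 0.0], [0.0, -0.0, -1.0]]
force: [1.2, -0.1, 0.5]
finger_gap: 0.996
grip_force: 0.0
```

Request:
{"fn": "carry_out", "kwargs": {
  "increments": [
    [[85,25.7,26.5,-6,0],[85,25.7,26.5,-6,0],[85,25.7,26.5,-6,0],[85,25.7,26.5,-6,0],[85,25.7,26.5,-6,0]]
  ]
}}

```text
t: 1.98
ee_pos: [0.3922, 0.2029, 0.292]
eef_rot: [[0.892, -0.452, 0.001], [-0.452, -0.892, 0.001], [0.0, -0.001, -1.0]]
force: [0.7, -0.1, 0.2]
finger_gap: 1.0
grip_force: 0.0
```

Request:
{"fn": "carry_out", "kwargs": {
  "increments": [
    [[85,0,0,0,-0.118],[85,0,0,0,-0.118],[85,0,0,0,-0.118],[85,0,0,0,-0.118],[85,0,0,0,-0.118]]
  ]
}}

```text
t: 2.4
ee_pos: [0.3921, 0.2044, 0.2915]
eef_rot: [[0.992, 0.125, 0.0], [0.125, -0.992, 0.0], [0.0, -0.0, -1.0]]
force: [0.5, -0.1, -0.7]
finger_gap: 0.995
grip_force: 0.0
```

Request:
{"fn": "carry_out", "kwargs": {
  "increments": [
    [[85,0,0,0,-0.118],[85,0,0,0,-0.118],[85,0,0,0,-0.118],[85,0,0,0,0],[85,0,0,0,0]]
  ]
}}

```text
t: 2.82
ee_pos: [0.3921, 0.2046, 0.2914]
eef_rot: [[0.891, 0.454, 0.0], [0.454, -0.891, 0.0], [0.0, -0.0, -1.0]]
force: [-0.2, -0.4, -0.7]
finger_gap: 0.994
grip_force: 0.0
```

```bash
python3 - <<'E'
from h import *
W=manip.get_image('wrist'); save('w1.png',W['img']); s=manip.sense(); print(s['t'],s['ee_pos'],s['eef_rot'],s['joint_positions'])
np.save('w1.npy',W,allow_pickle=True)
for l in ['fork','fork_rest']:
    for r in manip.trace(l,W): print(l,r['confidence'],r['rect'])
E
```

```text
2.8667 [0.39208695 0.20462489 0.29141466] [[ 8.90951575e-01  4.54098290e-01  1.82146243e-04]
 [ 4.54098256e-01 -8.90951589e-01  1.99085471e-04]
 [ 2.52687857e-04 -9.46632230e-05 -9.99999964e-01]] [ 4.87407831e+01  1.33057950e+00 -1.75127985e+01  3.41190496e-04
 -7.11411648e+01  6.82660378e+01]
fork 0.78 [249.8, 11.1, 315.7, 214.0]
fork_rest 0.7 [238.8, 40.7, 328.3, 206.6]
```

View pics/w1.png

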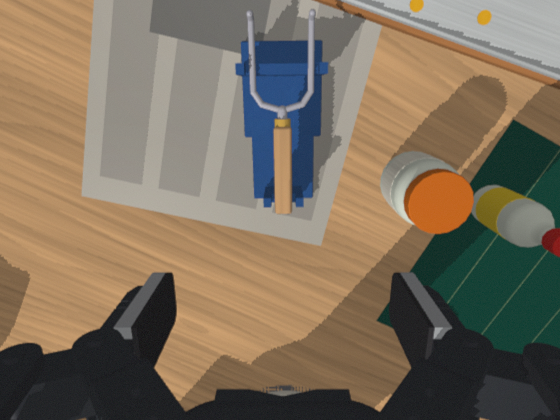

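The wrist view shows the fork handle from about (282,120) to (283,213). The prong tips are at about (249,13) and (312,13).

```bash
python3 - <<'E'
from h import *
W=np.load('w1.npy',allow_pickle=True).item(); i=W['img'].astype(int)
r,g,b=i[...,0],i[...,1],i[...,2]
m=np.zeros((420,560),bool); m[112:216,270:298]=True
m&=(r-b>55)&(r>120)
for v in (130,150,170,190,205,210,212,214): u=np.nonzero(m[v])[0]; print(v,u.min() if len(u) else None,u.max() if len(u) else None)
pts=[]
for v in range(132,205,4):
    u=np.nonzero(m[v])[0]; pts.append(atz((u.mean(),v),.067,W)[:2])
pts=np.array(pts); c=pts.mean(0); V=np.linalg.svd(pts-c)[2][0]; V*=np.sign(V[0]); print('handle line',c,np.degrees(np.arctan2(V[1],V[0])))
print('back end top', atz((283.5,213),.067,W), 'front', atz((282,119),.067,W))
# prongs: grey bright columns
for v in (25,35,80,90):
    for lo,hi in ((240,262),(300,322)):
        row=i[v,lo:hi].astype(int); print(v,lo,row.tolist() if v==35 else '', )
E
```

```text
130 274 290
150 274 290
170 275 290
190 275 290
205 275 290
210 275 290
212 276 290
214 None None
handle line [0.3914826  0.20395442] 27.60028124352668
back end top [0.34982951 0.18126514 0.067     ] front [0.43461269 0.2263601  0.067     ]
25 240 
25 300 
35 240 [[113, 110, 106], [114, 113, 109], [111, 110, 106], [112, 111, 107], [113, 111, 107], [112, 110, 106], [111, 108, 104], [118, 117, 114], [143, 142, 147], [169, 167, 174], [168, 167, 174], [166, 164, 171], [143, 141, 148], [115, 114, 118], [92, 91, 93], [83, 81, 80], [82, 80, 78], [83, 82, 79], [83, 82, 80], [82, 80, 79], [82, 82, 79], [80, 80, 77]]
35 300 [[124, 121, 114], [125, 122, 114], [124, 124, 115], [123, 120, 113], [123, 122, 114], [123, 120, 113], [126, 122, 115], [128, 125, 121], [144, 141, 147], [165, 164, 172], [168, 167, 173], [170, 168, 176], [154, 153, 160], [131, 130, 135], [105, 103, 105], [110, 105, 101], [110, 107, 100], [110, 106, 101], [111, 108, 102], [108, 104, 98], [109, 105, 100], [111, 108, 102]]
80 240 
80 300 
90 240 
90 300
```

Handle middle is at about (0.3905,0.203), yaw 27.6°. Before grasping I'm taking one high look at the red ring and the stand together.

Request:
{"fn": "carry_out", "kwargs": {
  "increments": [
    [[85,-2.9,36.1,-12.9,0],[85,-2.9,36.1,-12.9,0],[85,-2.9,36.1,-12.9,0],[85,-2.9,36.1,-12.9,0],[85,-2.9,36.1,-12.9,0]]
  ]
}}

```text
t: 3.38
ee_pos: [0.4619, 0.0359, 0.3567]
eef_rot: [[0.89, 0.456, 0.001], [0.456, -0.89, 0.0], [0.001, 0.0, -1.0]]
force: [0.4, 0.5, -1.0]
finger_gap: 0.995
grip_force: 0.0
```

Request:
{"fn": "carry_out", "kwargs": {
  "increments": [
    [[85,-2.9,36.1,-12.9,0],[85,-2.9,36.1,-12.9,0],[85,-2.9,36.1,-12.9,0],[85,-2.9,36.1,-12.9,0],[85,-2.9,36.1,-12.9,0]]
  ]
}}

```text
t: 3.8
ee_pos: [0.5314, -0.1316, 0.421]
eef_rot: [[0.89, 0.455, 0.0], [0.455, -0.89, 0.0], [0.0, 0.0, -1.0]]
force: [0.7, 0.1, -0.2]
finger_gap: 0.995
grip_force: 0.0
```

Request:
{"fn": "carry_out", "kwargs": {
  "increments": [
    [[85,0,0,0,0.118],[85,0,0,0,0.118],[85,0,0,0,0.118],[85,0,0,0,0.118],[85,0,0,0,0]]
  ]
}}

```text
t: 4.22
ee_pos: [0.5312, -0.13, 0.4201]
eef_rot: [[1.0, -0.001, -0.0], [-0.001, -1.0, -0.0], [-0.0, 0.0, -1.0]]
force: [0.7, 0.1, 0.5]
finger_gap: 0.995
grip_force: 0.0
```

```bash
python3 - <<'E'
from h import *
W=manip.get_image('wrist'); save('w2.png',W['img']); s=manip.sense(); print(s['t'],s['ee_pos'],s['eef_rot'].round(4).tolist())
np.save('w2.npy',W,allow_pickle=True)
for l in ['ring_red','stand','ring_olive','rack']:
    for r in manip.trace(l,W): print(l,r['confidence'],r['rect'])
E
```

```text
4.2667 [ 0.53117516 -0.12984067  0.42015617] [[1.0, 0.0035, -0.0003], [0.0035, -1.0, 0.0], [-0.0003, -0.0, -1.0]]
ring_red 0.68 [408.1, 219.1, 451.0, 269.2]
ring_red 0.61 [81.5, 24.5, 215.1, 67.8]
stand 0.86 [320.8, 47.8, 458.6, 169.1]
ring_olive 0.81 [352.9, 74.6, 457.7, 105.1]
rack 0.7 [0.0, 1.0, 249.0, 132.9]
rack 0.23 [2.6, 150.6, 110.0, 270.7]
```

View pics/w2.png

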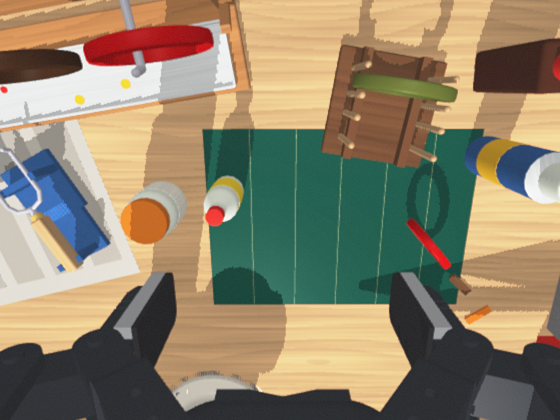

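The wrist view shows the ring at about (148,45), the peg tip at about (138,71), the stand at about (390,105) and the small red decoy at about (428,243). I'm fitting the rings and taking a stand close-up.

```bash
python3 - <<'E'
from h import *
W=np.load('w2.npy',allow_pickle=True).item()
im=W['img']
c=im[35:180,315:465]; 
save('stand.png',cv2.resize(c,None,fx=4,fy=4,interpolation=cv2.INTER_CUBIC))
M=redmask(W,(78,18,220,72)); print(M.sum()); print('red',fitring([(W,M)],.161,[.6475,0,.15]))
i=im.astype(int); o=np.zeros((420,560)); o[68:112,345:465]=((i[...,1]>i[...,2]*1.7)&(i[...,1]>=i[...,0]*.9))[68:112,345:465]
print(o.sum(),'olive',fitring([(W,o)],.085,[.58,-.27,-.1]))
print('pegtip',atz((138.5,70),.226,W))
# rail front-bottom/top edge, tray edges
for uv in [(2,123),(236,89)]: print('tray front',atz(uv,.024,W))
E
```

```text
3861.0
red (array([0.64649309, 0.00093065, 0.13819618]), np.float64(0.1076955451955452))
1765.0 olive (array([ 0.60781212, -0.27696261, -0.14313209]), np.float64(0.07779745042492918))
pegtip [ 0.62228038 -0.00751756  0.226     ]
tray front [0.55964724 0.26910345 0.024     ]
tray front [ 0.60595715 -0.06603104  0.024     ]
```

View pics/stand.png

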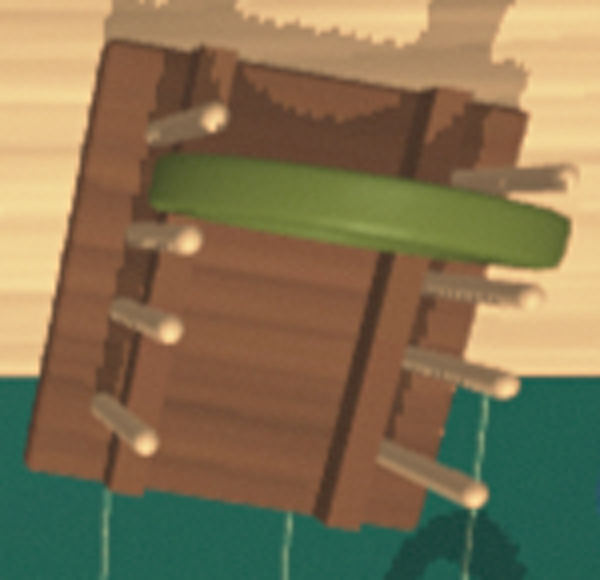

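```bash
python3 - <<'E'
from h import *
from scipy.optimize import least_squares
W=np.load('w2.npy',allow_pickle=True).item()
cr=np.array([(214,116),(188,240),(170,328),(147,442),(565,178),(532,293),(508,384),(476,493)],float)
uv=(cr+.5)/4-.5+[315,35]
loc=np.array([(x,y) for y in (.052,-.052) for x in (.047,.013,-.013,-.047)])
def pts(p):
    c,s=np.cos(p[2]),np.sin(p[2]); return np.c_[loc@np.array([[c,s],[-s,c]])+p[:2],np.full(8,.107)]
f=lambda p:(proj(pts(p),W)-uv).ravel()
r=least_squares(f,[.57,-.267,-.15]); p=r.x; print(p,np.degrees(p[2]),np.sqrt((r.fun**2).mean()),r.fun.round(1))
e=np.array([np.cos(p[2]),np.sin(p[2])]); print('slot',p[:2]-.03*e,'back',p[:2]+.03*e)
print('aero',atz((553,176),.192,W),'sq',atz((215,215),.13,W),'jar',atz((147,221),.095,W),'smallring',atz((428,243),.04,W))
E
```

```text
[ 0.57938891 -0.27347513 -0.15340469] -8.789441352020484 0.27464776960422005 [ 0.2  0.4  0.3 -0.2  0.1  0.2 -0.1 -0.2 -0.1 -0.5 -0.2  0.6 -0.3 -0.3
 -0.  -0. ]
slot [ 0.54974122 -0.26889101] back [ 0.60903661 -0.27805924]
aero [ 0.52180207 -0.40725241  0.192     ] sq [ 0.4579067  -0.04727126  0.13      ] jar [0.43720394 0.05117637 0.095     ] smallring [ 0.38167594 -0.3527027   0.04      ]
```

Request:
{"fn": "carry_out", "kwargs": {
  "increments": [
    [[85,-11.6,-27.8,22.5,0],[85,-11.6,-27.8,22.5,0],[85,-11.6,-27.8,22.5,0],[85,-11.6,-27.8,22.5,0],[85,-11.6,-27.8,22.5,0]]
  ]
}}

```text
t: 4.88
ee_pos: [0.472, 0.0102, 0.3071]
eef_rot: [[1.0, 0.003, 0.001], [0.003, -1.0, 0.0], [0.001, -0.0, -1.0]]
force: [0.1, 0.4, -0.4]
finger_gap: 0.998
grip_force: 0.0
```

Request:
{"fn": "carry_out", "kwargs": {
  "increments": [
    [[85,-11.6,-27.8,22.5,0],[85,-11.6,-27.8,22.5,0],[85,-11.6,-27.8,22.5,0],[85,-11.6,-27.8,22.5,0],[85,-11.6,-27.8,22.5,0]]
  ]
}}

```text
t: 5.3
ee_pos: [0.4137, 0.1493, 0.1948]
eef_rot: [[1.0, 0.004, 0.001], [0.004, -1.0, 0.001], [0.001, -0.001, -1.0]]
force: [1.3, 1.2, -0.1]
finger_gap: 0.994
grip_force: 0.0
```

Request:
{"fn": "carry_out", "kwargs": {
  "increments": [
    [[85,-11.6,-27.8,22.5,0],[85,-11.6,-27.8,22.5,0],[85,0,0,0,-0.096],[85,0,0,0,-0.096],[85,0,0,0,-0.096]]
  ]
}}

```text
t: 5.72
ee_pos: [0.3908, 0.2043, 0.15]
eef_rot: [[0.956, 0.294, -0.0], [0.294, -0.956, -0.001], [-0.001, 0.001, -1.0]]
force: [-0.7, -0.6, 0.2]
finger_gap: 0.997
grip_force: 0.0
```

Request:
{"fn": "carry_out", "kwargs": {
  "increments": [
    [[85,0,0,0,-0.095],[85,0,0,0,-0.095],[85,0,0,0,0],[85,0,0,0,0]]
  ]
}}

```text
t: 6.05
ee_pos: [0.3912, 0.2037, 0.1505]
eef_rot: [[0.888, 0.461, 0.0], [0.461, -0.888, 0.0], [0.0, -0.0, -1.0]]
force: [1.0, -0.2, -0.2]
finger_gap: 0.998
grip_force: 0.0
```

```bash
python3 - <<'E'
from h import *
W=manip.get_image('wrist'); save('w3.png',W['img']); s=manip.sense(); R=s['eef_rot'];print(s['t'],s['ee_pos'],np.degrees(np.arctan2(R[1,0],R[0,0])))
d=np.array([.3905,.203,.037])-s['ee_pos']; print('to grasp, tool mm',(R.T@d*1000).round(1))
i=W['img'].astype(int); r,g,b=i[...,0],i[...,1],i[...,2]
m=(r-b>55)&(r>120)&(r>g+20)
k,l,st,c=cv2.connectedComponentsWithStats(m.astype(np.uint8)); 
for j in range(1,k):
    if st[j,4]>300: print(st[j],c[j])
for rr in manip.trace('fork',W): print(rr['confidence'],rr['rect'])
E
```

```text
6.1 [0.39126092 0.20364612 0.15044558] 27.420961866675537
to grasp, tool mm [ -1.    0.2 113.4]
[  155     0   405   411 57266] [390.23574198 221.96486571]
[ 268  149   27  130 3248] [281.30849754 212.23275862]
[    0   240   152   114 11007] [ 57.0108113  295.06468611]
0.71 [230.1, 2.6, 335.6, 278.4]
0.69 [456.3, 0.0, 560.0, 42.3]
0.59 [423.1, 178.6, 559.1, 320.3]
```

View pics/w3.png

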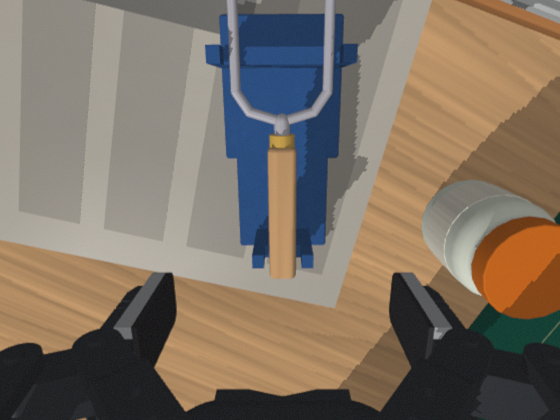

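The handle lies from (281,149) to (281,278), centred between the open fingers.

```bash
python3 - <<'E'
from h import *
W=manip.get_image('wrist'); s=manip.sense(); R=s['eef_rot']
f=lambda uv,z:(R.T@(atz(uv,z,W)-s['ee_pos'])*1000).round(1)
print('front',f((281.5,148.5),.067),'back',f((282.5,278.5),.067),'L',f((268.5,210),.067),'R',f((294.5,210),.067))
i=W['img'].astype(int)
for v in (20,60): print([ (i[v,u].min()>140)*1 for u in range(225,340)])
E
```

```text
front [41.2 -0.1 83.4] back [-47.6   0.6  83.4] L [ 1.6 -8.5 83.4] R [ 1.7  8.3 83.4]
[np.int64(0), np.int64(0), np.int64(0), np.int64(1), np.int64(1), np.int64(1), np.int64(1), np.int64(1), np.int64(1), np.int64(0), np.int64(0), np.int64(0), np.int64(0), np.int64(0), np.int64(0), np.int64(0), np.int64(0), np.int64(0), np.int64(0), np.int64(0), np.int64(0), np.int64(0), np.int64(0), np.int64(0), np.int64(0), np.int64(0), np.int64(0), np.int64(0), np.int64(0), np.int64(0), np.int64(0), np.int64(0), np.int64(0), np.int64(0), np.int64(0), np.int64(0), np.int64(0), np.int64(0), np.int64(0), np.int64(0), np.int64(0), np.int64(0), np.int64(0), np.int64(0), np.int64(0), np.int64(0), np.int64(0), np.int64(0), np.int64(0), np.int64(0), np.int64(0), np.int64(0), np.int64(0), np.int64(0), np.int64(0), np.int64(0), np.int64(0), np.int64(0), np.int64(0), np.int64(0), np.int64(0), np.int64(0), np.int64(0), np.int64(0), np.int64(0), np.int64(0), np.int64(0), np.int64(0), np.int64(0), np.int64(0), np.int64(0), np.int64(0), np.int64(0), np.int64(0), np.int64(0), np.int64(0), np.int64(0), np.int64(0),
[... 1277 characters left out ...]
p.int64(0), np.int64(0), np.int64(0), np.int64(0), np.int64(0), np.int64(0), np.int64(0), np.int64(0), np.int64(0), np.int64(0), np.int64(0), np.int64(0), np.int64(0), np.int64(0), np.int64(0), np.int64(0), np.int64(0), np.int64(0), np.int64(0), np.int64(0), np.int64(0), np.int64(0), np.int64(0), np.int64(0), np.int64(0), np.int64(0), np.int64(0), np.int64(0), np.int64(0), np.int64(0), np.int64(0), np.int64(0), np.int64(0), np.int64(0), np.int64(0), np.int64(0), np.int64(0), np.int64(0), np.int64(1), np.int64(1), np.int64(1), np.int64(1), np.int64(1), np.int64(1), np.int64(1), np.int64(0), np.int64(0), np.int64(0), np.int64(0), np.int64(0), np.int64(0), np.int64(0), np.int64(0), np.int64(0)]
```

Request:
{"fn": "carry_out", "kwargs": {
  "increments": [
    [[85,-3.2,0,25,-0.008],[85,0,0,30,0],[85,0,0,30,0],[85,0,0,20,0],[85,0,0,8,0]]
  ]
}}

```text
t: 6.62
ee_pos: [0.3871, 0.2006, 0.0349]
eef_rot: [[0.884, 0.468, -0.004], [0.468, -0.884, -0.004], [-0.005, 0.002, -1.0]]
force: [-0.3, -0.7, -0.2]
finger_gap: 0.994
grip_force: 0.0
```

Request:
{"fn": "carry_out", "kwargs": {
  "increments": [
    [[85,0,0,0,0],[85,0,0,0,0],[50,0,0,0,0],[30,0,0,0,0],[20,0,0,0,0]]
  ]
}}

```text
t: 7.03
ee_pos: [0.3889, 0.2027, 0.0384]
eef_rot: [[0.883, 0.469, 0.002], [0.469, -0.883, 0.002], [0.003, -0.001, -1.0]]
force: [-0.2, -0.2, 0.1]
finger_gap: 0.597
grip_force: 0.0
```

Request:
{"fn": "carry_out", "kwargs": {
  "increments": [
    [[10,0,0,0,0],[5,0,0,0,0],[5,0,0,0,0],[5,0,0,0,0],[5,0,0,0,0]]
  ]
}}

```text
t: 7.45
ee_pos: [0.3886, 0.2023, 0.0379]
eef_rot: [[0.883, 0.469, 0.001], [0.469, -0.883, 0.001], [0.001, -0.0, -1.0]]
force: [-2.4, 0.1, 5.6]
finger_gap: 0.204
grip_force: 58.4
```

The fork is gripped (58 N). I'm lifting it straight up, turning to the rack's heading, and moving to face the ring.

Request:
{"fn": "carry_out", "kwargs": {
  "increments": [
    [[5,0,0,-10,0],[5,0,0,-20,0],[5,0,0,-30,0],[5,0,0,-40,0],[5,0,0,-40,0]]
  ]
}}

```text
t: 7.87
ee_pos: [0.3874, 0.2011, 0.178]
eef_rot: [[0.883, 0.469, -0.002], [0.469, -0.883, -0.002], [-0.003, 0.001, -1.0]]
force: [1.7, 1.4, -1.3]
finger_gap: 0.203
grip_force: 58.5
```

Request:
{"fn": "carry_out", "kwargs": {
  "increments": [
    [[5,0,0,-40,0],[5,0,0,-32,0],[5,0,0,0,0.117],[5,0,0,0,0.117],[5,0,0,0,0.117]]
  ]
}}

```text
t: 8.28
ee_pos: [0.388, 0.2019, 0.2495]
eef_rot: [[0.991, 0.131, -0.0], [0.131, -0.991, 0.001], [0.0, -0.001, -1.0]]
force: [0.1, 0.1, -0.8]
finger_gap: 0.202
grip_force: 58.4
```

Request:
{"fn": "carry_out", "kwargs": {
  "increments": [
    [[5,3.2,30,0,0],[5,3.2,40,0,0],[5,3.2,40,0,0],[5,3.2,40,0,0],[5,3.2,40,0,0]]
  ]
}}

```text
t: 8.7
ee_pos: [0.4296, 0.0143, 0.249]
eef_rot: [[0.99, 0.138, -0.001], [0.138, -0.99, 0.0], [-0.001, -0.0, -1.0]]
force: [1.0, 0.8, -1.2]
finger_gap: 0.203
grip_force: 58.7
```

Request:
{"fn": "carry_out", "kwargs": {
  "increments": [
    [[5,3.2,30,0,0],[5,0,15,0,0],[5,0,0,0,0],[5,0,0,0,0]]
  ]
}}

```text
t: 9.03
ee_pos: [0.4391, -0.0288, 0.2487]
eef_rot: [[0.991, 0.134, -0.001], [0.134, -0.991, 0.0], [-0.001, -0.0, -1.0]]
force: [-0.2, 0.2, -0.6]
finger_gap: 0.198
grip_force: 58.8
```

```bash
python3 - <<'E'
from h import *
W=manip.get_image('wrist'); save('w4.png',W['img']); s=manip.sense(); R=s['eef_rot'];print(s['t'],s['ee_pos'],np.degrees(np.arctan2(R[1,0],R[0,0])),s['finger_gap'],s['force'])
np.save('w4.npy',W,allow_pickle=True)
T=manip.get_image('top'); save('t4.png',T['img'])
mT=redmask(T,(262,142,322,172)); print('red T',mT.sum(),fitring([(T,mT)],.161,[.6465,.001,.138]))
E
```

```text
9.0833 [ 0.43912425 -0.02811998  0.24883567] 7.812229871939938 0.20132214976429913 [ 0.76602786 -0.41920253 -0.20447352]
red T 568.0 (array([0.64759173, 0.00135569, 0.15780726]), np.float64(0.18419894366197184))
```

View pics/w4.png

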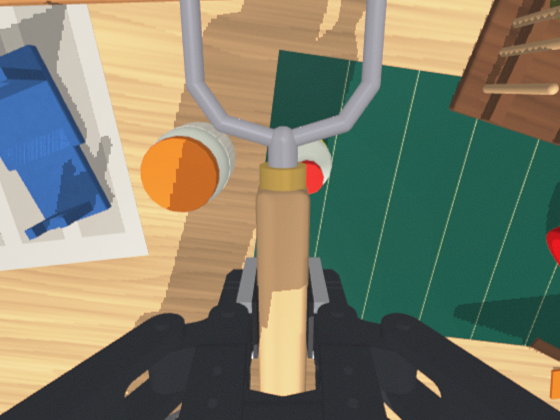

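The fork is level and straight in the grip: prongs at columns 190 and 377, symmetric about the handle. I'm lowering to ring height and inserting the prongs.

Request:
{"fn": "carry_out", "kwargs": {
  "increments": [
    [[5,0,0,30,0],[5,0,0,40,0],[5,0,0,29,0],[5,0,0,0,0],[5,15,0,0,0]]
  ]
}}

```text
t: 9.55
ee_pos: [0.4513, -0.0258, 0.1494]
eef_rot: [[0.99, 0.139, -0.006], [0.139, -0.99, -0.001], [-0.006, 0.001, -1.0]]
force: [1.1, 0.8, -0.8]
finger_gap: 0.198
grip_force: 58.8
```

Request:
{"fn": "carry_out", "kwargs": {
  "increments": [
    [[5,15,0,0,0],[5,15,0,0,0],[5,15,0,0,0],[5,10,0,0,0],[5,0,0,0,0]]
  ]
}}

```text
t: 9.97
ee_pos: [0.5115, -0.0174, 0.1517]
eef_rot: [[0.99, 0.138, 0.003], [0.139, -0.99, 0.0], [0.003, 0.0, -1.0]]
force: [0.2, 0.2, -0.7]
finger_gap: 0.197
grip_force: 58.8
```

```bash
python3 - <<'E'
from h import *
s=manip.sense(); R=s['eef_rot'];print(s['t'],s['ee_pos'],np.degrees(np.arctan2(R[1,0],R[0,0])),s['force'])
S=manip.get_image('scene'); a=S['img'][170:290,250:390]; T=manip.get_image('top'); b=T['img'][130:250,230:370]
save('s5.png',cv2.resize(np.hstack([a,b]),None,fx=2.8,fy=2.8,interpolation=cv2.INTER_CUBIC))
E
```

```text
9.9667 [ 0.51152703 -0.0173554   0.15169422] 7.961113731241508 [ 0.18974273  0.17227419 -0.74480934]
```

View pics/s5.png

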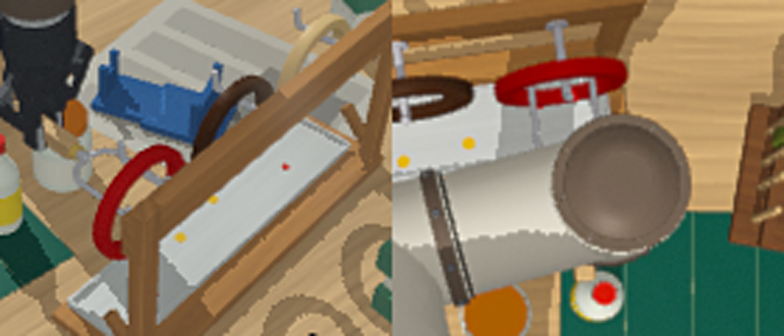

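The prongs are inside the red ring, one either side of the peg. I'm advancing the last 18 mm and lifting slowly.

Request:
{"fn": "carry_out", "kwargs": {
  "increments": [
    [[5,10,0,0,0],[5,8,0,0,0],[5,0,0,-8,0],[5,0,0,-8,0],[5,0,0,-5,0]]
  ]
}}

```text
t: 10.48
ee_pos: [0.5272, -0.0161, 0.1727]
eef_rot: [[0.991, 0.137, 0.001], [0.137, -0.991, 0.0], [0.001, 0.0, -1.0]]
force: [0.7, 0.3, -0.5]
finger_gap: 0.203
grip_force: 58.8
```

Request:
{"fn": "carry_out", "kwargs": {
  "increments": [
    [[5,0,0,-4,0],[5,0,0,-4,0],[5,0,0,-5,0],[5,0,0,-5,0],[5,0,0,-5,0]]
  ]
}}

```text
t: 10.9
ee_pos: [0.5265, -0.0161, 0.1947]
eef_rot: [[0.991, 0.137, -0.0], [0.137, -0.991, -0.0], [-0.0, -0.0, -1.0]]
force: [0.4, -0.0, -1.4]
finger_gap: 0.198
grip_force: 58.7
```

Request:
{"fn": "carry_out", "kwargs": {
  "increments": [
    [[5,0,0,-6,0],[5,0,0,-6,0],[5,0,0,-5,0],[5,0,0,0,0],[5,0,0,0,0]]
  ]
}}

```text
t: 11.32
ee_pos: [0.5268, -0.016, 0.2116]
eef_rot: [[0.991, 0.137, 0.001], [0.137, -0.991, 0.0], [0.001, -0.0, -1.0]]
force: [-0.8, 0.2, -1.8]
finger_gap: 0.202
grip_force: 58.7
```

```bash
python3 - <<'E'
from h import *
s=manip.sense(); R=s['eef_rot'];print(s['t'],s['ee_pos'],np.degrees(np.arctan2(R[1,0],R[0,0])),s['force'])
S=manip.get_image('scene'); a=S['img'][170:290,250:390]; T=manip.get_image('top'); b=T['img'][130:250,230:370]
save('s6.png',cv2.resize(np.hstack([a,b]),None,fx=2.8,fy=2.8,interpolation=cv2.INTER_CUBIC))
W=manip.get_image('wrist'); M=redmask(W,(0,0,560,130)); v,u=np.nonzero(M); print(len(u),u.min(),u.max(),v.min(),v.max()); save('w6.png',W['img'])
E
```

```text
11.3167 [ 0.52681394 -0.01598954  0.21164424] 7.859902610009631 [-0.83285696  0.16715509 -1.78019536]
2268 151 400 0 21
```

View pics/s6.png

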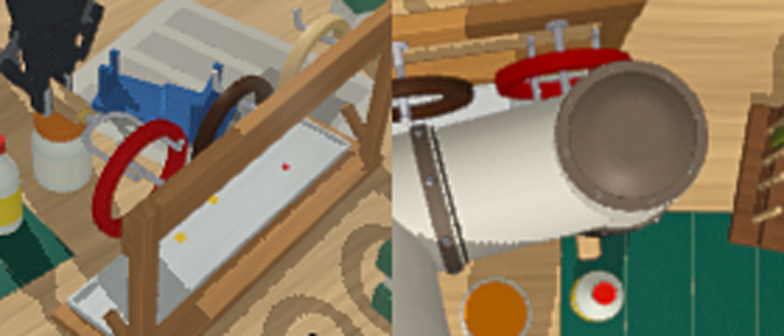

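The red ring hangs on both prongs, lifted about 34 mm. I'm backing it off the peg gently.

Request:
{"fn": "carry_out", "kwargs": {
  "increments": [
    [[5,-3,0,0,0],[5,-6,0,0,0],[5,-9,0,0,0],[5,-10,0,0,0],[5,-10,0,0,0]]
  ]
}}

```text
t: 11.88
ee_pos: [0.4877, -0.0215, 0.2112]
eef_rot: [[0.991, 0.137, -0.001], [0.137, -0.991, -0.0], [-0.001, -0.0, -1.0]]
force: [-0.1, -0.1, -1.4]
finger_gap: 0.197
grip_force: 58.7
```

Request:
{"fn": "carry_out", "kwargs": {
  "increments": [
    [[5,-10,0,0,0],[5,-10,0,0,0],[5,-9,0,0,0],[5,-6,0,0,0],[5,-3,0,0,0]]
  ]
}}

```text
t: 12.3
ee_pos: [0.4504, -0.0267, 0.2116]
eef_rot: [[0.991, 0.137, 0.0], [0.137, -0.991, 0.0], [0.0, -0.0, -1.0]]
force: [-0.2, 0.5, -1.5]
finger_gap: 0.205
grip_force: 58.7
```

```bash
python3 - <<'E'
from h import *
s=manip.sense(); R=s['eef_rot'];yaw=np.arctan2(R[1,0],R[0,0]);print(s['t'],s['ee_pos'],np.degrees(yaw),s['force'])
S=manip.get_image('scene'); T=manip.get_image('top'); a=S['img'][170:310,230:370]; b=T['img'][130:270,230:370]
W=manip.get_image('wrist'); save('s7.png',cv2.resize(np.hstack([a,b,cv2.resize(W['img'],(280,210))[0:140]]),None,fx=1.4,fy=1.4,interpolation=cv2.INTER_CUBIC))
z=s['ee_pos'][2]+.018-.035
M=redmask(W,(0,0,560,130)); v,u=np.nonzero(M); print(len(u),u.min(),u.max(),v.min(),v.max())
mS=redmask(S,(200,180,330,300)); mT=redmask(T,(220,130,340,300)); print(mS.sum(),mT.sum())
e=s['ee_pos'][:2]+.121*np.array([np.cos(yaw),np.sin(yaw)])
for vw in ([(S,mS)],[(S,mS),(T,mT)]):
    p,c=fitring(vw,z,[*e,yaw]); q=p[:2]-s['ee_pos'][:2]; print(p,c,'fork x',q@[np.cos(yaw),np.sin(yaw)],'y',q@[-np.sin(yaw),np.cos(yaw)])
E
```

```text
12.3 [ 0.45038953 -0.02666204  0.21156275] 7.864530712455807 [-0.18581641  0.49405436 -1.4777413 ]
2854 147 403 0 17
690.0 549.0
[ 0.56949925 -0.01156046  0.19592583] 0.29682971014492754 fork x 0.12005578554021777 y -0.0013384077139882908
[ 0.56995046 -0.01126582  0.18625741] 0.47749514928328185 fork x 0.12054306473326175 y -0.001108271013138094
```

View pics/s7.png

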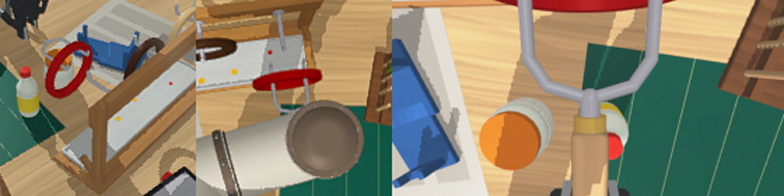

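The ring is clear of the peg, 120 mm along the fork. I'm raising it, turning to the stand's heading, and carrying it across smoothly.

Request:
{"fn": "carry_out", "kwargs": {
  "increments": [
    [[5,0,0,-5,0],[5,0,0,-10,0],[5,0,0,-12,0],[5,0,0,-10,0],[5,0,0,-3,0.02]]
  ]
}}

```text
t: 12.87
ee_pos: [0.4529, -0.0263, 0.2532]
eef_rot: [[0.993, 0.116, 0.004], [0.116, -0.993, 0.0], [0.004, 0.0, -1.0]]
force: [-0.6, -0.1, -1.0]
finger_gap: 0.202
grip_force: 58.7
```

Request:
{"fn": "carry_out", "kwargs": {
  "increments": [
    [[5,0,0,0,0.05],[5,0,0,0,0.07],[5,0,0,0,0.08],[5,0,0,0,0.05],[5,0,0,0,0.02]]
  ]
}}

```text
t: 13.28
ee_pos: [0.4516, -0.0264, 0.251]
eef_rot: [[0.988, -0.155, -0.001], [-0.155, -0.988, -0.0], [-0.001, 0.0, -1.0]]
force: [-0.2, -0.8, -2.0]
finger_gap: 0.196
grip_force: 58.7
```

Request:
{"fn": "carry_out", "kwargs": {
  "increments": [
    [[5,1.5,10,0,0],[5,1.5,20,0,0],[5,1.5,28,0,0],[5,1.5,28,0,0],[5,1.5,28,0,0]]
  ]
}}

```text
t: 13.7
ee_pos: [0.4412, -0.1418, 0.2513]
eef_rot: [[0.989, -0.151, -0.0], [-0.151, -0.989, -0.0], [-0.0, 0.0, -1.0]]
force: [0.4, 0.1, -1.3]
finger_gap: 0.2
grip_force: 58.7
```

Request:
{"fn": "carry_out", "kwargs": {
  "increments": [
    [[5,1.5,28,0,0],[5,1.5,28,0,0],[5,1.5,28,0,0],[5,1.5,18,0,0],[5,1.5,8,0,0]]
  ]
}}

```text
t: 14.12
ee_pos: [0.4315, -0.2527, 0.2509]
eef_rot: [[0.988, -0.155, -0.001], [-0.155, -0.988, -0.0], [-0.001, 0.0, -1.0]]
force: [-0.0, -0.6, -1.0]
finger_gap: 0.2
grip_force: 58.8
```

Request:
{"fn": "carry_out", "kwargs": {
  "increments": [
    [[5,0,0,0,0],[5,0,0,0,0],[5,0,0,0,0]]
  ]
}}

```text
t: 14.37
ee_pos: [0.4321, -0.2496, 0.2512]
eef_rot: [[0.988, -0.151, -0.0], [-0.151, -0.988, 0.0], [-0.0, -0.0, -1.0]]
force: [0.1, 0.4, -1.4]
finger_gap: 0.202
grip_force: 58.8
```

```bash
cat > chk.py <<'E'
from h import *
s=manip.sense(); R=s['eef_rot'];yaw=np.arctan2(R[1,0],R[0,0]);print(s['t'],s['ee_pos'],np.degrees(yaw),s['force'])
S=manip.get_image('scene'); T=manip.get_image('top')
z=s['ee_pos'][2]+.018-.035
e=s['ee_pos'][:2]+.1205*np.array([np.cos(yaw),np.sin(yaw)])
def near(d):
    r=ringmask([*e,yaw],z,d)>0; v,u=np.nonzero(r); return redmask(d,(u.min()-12,v.min()-12,u.max()+12,v.max()+12))
mS,mT=near(S),near(T); print(mS.sum(),mT.sum())
for vw in ([(S,mS)],[(T,mT)],[(S,mS),(T,mT)]):
    p,c=fitring(vw,z,[*e,yaw]); q=p[:2]-s['ee_pos'][:2]; E=np.array([[np.cos(-.1534),np.sin(-.1534)],[-np.sin(-.1534),np.cos(-.1534)]])
    print(p.round(4),round(c,3),'rel slot',(E@(p[:2]-[.5497,-.2689])*1000).round(1),'fork xy',round(q@[np.cos(yaw),np.sin(yaw)],4))
E
python3 chk.py
```

```text
14.3667 [ 0.43211534 -0.24957906  0.25118882] -8.708529557370255 [ 0.12114325  0.38470678 -1.35613656]
1023.0 662.0
[ 0.5508 -0.2691 -0.1554] 0.277 rel slot [1.1 0. ] fork xy 0.1203
[ 0.5521 -0.2676 -0.1247] 0.191 rel slot [2.2 1.6] fork xy 0.1214
[ 0.5516 -0.2684 -0.1367] 0.485 rel slot [1.8 0.8] fork xy 0.1209
```

Request:
{"fn": "carry_out", "kwargs": {
  "increments": [
    [[5,-1.4,0.5,10,0],[5,0,0,20,0],[5,0,0,25,0],[5,0,0,17,0],[5,0,0,8,0]]
  ]
}}

```text
t: 14.88
ee_pos: [0.4289, -0.2492, 0.1683]
eef_rot: [[0.988, -0.152, -0.005], [-0.152, -0.988, 0.002], [-0.005, -0.001, -1.0]]
force: [0.0, -0.2, -1.8]
finger_gap: 0.203
grip_force: 58.8
```

Request:
{"fn": "carry_out", "kwargs": {
  "increments": [
    [[5,0,0,0,0],[5,0,0,0,0]]
  ]
}}

```text
t: 15.05
ee_pos: [0.431, -0.2503, 0.1715]
eef_rot: [[0.989, -0.151, -0.0], [-0.151, -0.989, -0.001], [0.0, 0.001, -1.0]]
force: [0.8, 0.0, -0.5]
finger_gap: 0.202
grip_force: 58.8
```

```bash
python3 chk.py
```

```text
15.05 [ 0.43102191 -0.25034292  0.17151029] -8.695576226522086 [ 0.82411342  0.01818474 -0.47180988]
854.0 580.0
[ 0.5494 -0.2697 -0.1358] 0.244 rel slot [-0.1 -0.8] fork xy 0.12
[ 0.5516 -0.2686 -0.1402] 0.13 rel slot [1.9 0.6] fork xy 0.122
[ 0.551  -0.2691 -0.1374] 0.398 rel slot [ 1.3 -0. ] fork xy 0.1214
```

Request:
{"fn": "carry_out", "kwargs": {
  "increments": [
    [[5,-0.5,0,6,0],[5,0,0,10,0],[5,0,0,10,0],[5,0,0,10,0],[5,0,0,8,0]]
  ]
}}

```text
t: 15.57
ee_pos: [0.4303, -0.2504, 0.1271]
eef_rot: [[0.988, -0.152, 0.001], [-0.152, -0.988, -0.0], [0.001, -0.0, -1.0]]
force: [-0.2, 0.0, -2.1]
finger_gap: 0.2
grip_force: 58.8
```

Request:
{"fn": "carry_out", "kwargs": {
  "increments": [
    [[5,0,0,7,0],[5,0,0,5,0],[5,0,0,4,0],[5,0,0,3,0],[5,0,0,2,0]]
  ]
}}

```text
t: 15.98
ee_pos: [0.4303, -0.2504, 0.1061]
eef_rot: [[0.988, -0.152, 0.0], [-0.152, -0.988, -0.0], [0.0, 0.0, -1.0]]
force: [-0.7, -0.3, -1.1]
finger_gap: 0.201
grip_force: 58.8
```

```bash
python3 chk.py
```

```text
15.9833 [ 0.43030802 -0.25039668  0.10614878] -8.750945062922643 [-0.65521849 -0.287255   -1.09034599]
554.0 499.0
[ 0.5495 -0.2696 -0.1577] 0.56 rel slot [-0.1 -0.7] fork xy 0.1207
[ 0.55   -0.2687 -0.1555] 0.13 rel slot [0.3 0.2] fork xy 0.1211
[ 0.5498 -0.2695 -0.1439] 0.699 rel slot [ 0.2 -0.6] fork xy 0.121
```

Request:
{"fn": "carry_out", "kwargs": {
  "increments": [
    [[5,0,0,1.5,0],[5,0,0,1.5,0],[5,0,0,1.5,0],[5,0,0,1.5,0],[5,0,0,2,0]]
  ]
}}

```text
t: 16.5
ee_pos: [0.4304, -0.2504, 0.0984]
eef_rot: [[0.988, -0.152, 0.001], [-0.152, -0.988, -0.0], [0.001, 0.0, -1.0]]
force: [-0.0, -0.4, -0.9]
finger_gap: 0.197
grip_force: 58.8
```

Request:
{"fn": "carry_out", "kwargs": {
  "increments": [
    [[5,0,0,4,0],[5,0,0,5,0],[5,0,0,5,0],[5,0,0,2,0],[5,0,0,0,0]]
  ]
}}

```text
t: 16.92
ee_pos: [0.4296, -0.2502, 0.0814]
eef_rot: [[0.988, -0.152, -0.002], [-0.152, -0.988, 0.0], [-0.002, -0.0, -1.0]]
force: [-0.8, 0.4, -0.8]
finger_gap: 0.201
grip_force: 58.8
```

```bash
sed -i "s/^z=.*/z=.085/" chk.py; python3 chk.py
```

```text
16.9167 [ 0.42964291 -0.25021745  0.08143779] -8.758333206778085 [-0.80848578  0.36129655 -0.78233616]
563.0 492.0
[ 0.5492 -0.2679 -0.17  ] 0.528 rel slot [-0.7  0.9] fork xy 0.1208
[ 0.5507 -0.2678 -0.1521] 0.128 rel slot [0.8 1.2] fork xy 0.1223
[ 0.5503 -0.2679 -0.1572] 0.668 rel slot [0.4 1.1] fork xy 0.1219
```

The ring stands in the slot. I'm withdrawing the fork.

Request:
{"fn": "carry_out", "kwargs": {
  "increments": [
    [[5,0,0,4,0],[5,0,0,0,0],[5,-5,0,0,0],[5,-8,0,0,0],[5,-8,0,0,0]]
  ]
}}

```text
t: 17.43
ee_pos: [0.4085, -0.247, 0.0783]
eef_rot: [[0.988, -0.152, -0.0], [-0.152, -0.988, 0.0], [-0.0, -0.0, -1.0]]
force: [0.1, 0.2, -1.2]
finger_gap: 0.196
grip_force: 58.8
```

Request:
{"fn": "carry_out", "kwargs": {
  "increments": [
    [[5,-8,0,0,0],[5,-10,0,0,0],[5,-12,0,0,0],[5,-12,0,0,0],[5,-7,0,0,0]]
  ]
}}

```text
t: 17.85
ee_pos: [0.3587, -0.2393, 0.0783]
eef_rot: [[0.988, -0.153, -0.001], [-0.153, -0.988, 0.001], [-0.001, -0.0, -1.0]]
force: [0.8, -0.0, -1.0]
finger_gap: 0.2
grip_force: 58.8
```

```bash
sed -i "s/^e=.*/e=np.array([.5497,-.2689]);yaw=-.1534/" chk.py; python3 chk.py
```

```text
17.85 [ 0.35874647 -0.23925638  0.07829998] -8.788453340330708 [ 0.78712067 -0.00798423 -0.96965353]
565.0 524.0
[ 0.5498 -0.268  -0.1409] 0.522 rel slot [-0.1  0.9] fork xy 0.1932
[ 0.5506 -0.2678 -0.1534] 0.061 rel slot [0.7 1.2] fork xy 0.194
[ 0.5506 -0.2677 -0.1505] 0.592 rel slot [0.7 1.3] fork xy 0.1939
```

Request:
{"fn": "carry_out", "kwargs": {
  "increments": [
    [[5,0,0,-20,0],[5,0,0,-40,0],[5,0,0,-40,0],[5,0,0,-40,0],[5,0,0,-31,0]]
  ]
}}

```text
t: 18.37
ee_pos: [0.362, -0.2402, 0.2531]
eef_rot: [[0.988, -0.152, 0.005], [-0.152, -0.988, -0.002], [0.005, 0.001, -1.0]]
force: [-0.0, 0.1, -1.0]
finger_gap: 0.197
grip_force: 58.8
```

Request:
{"fn": "carry_out", "kwargs": {
  "increments": [
    [[5,7.8,-38,0,0],[5,7.8,-38,0,0],[5,7.8,-38,0,0],[5,7.8,-38,0,0],[5,7.8,-38,0,0]]
  ]
}}

```text
t: 18.78
ee_pos: [0.4291, -0.0561, 0.2499]
eef_rot: [[0.988, -0.152, 0.002], [-0.152, -0.988, 0.0], [0.002, -0.001, -1.0]]
force: [1.4, 0.0, -0.9]
finger_gap: 0.2
grip_force: 58.9
```

Request:
{"fn": "carry_out", "kwargs": {
  "increments": [
    [[5,7.8,-38,0,0],[5,-14.1,-35.3,0,0],[5,-14.1,-35.3,0,0],[5,-14.1,-35.3,0,0],[5,-14.1,-35.3,0,0]]
  ]
}}

```text
t: 19.2
ee_pos: [0.4073, 0.1287, 0.2496]
eef_rot: [[0.988, -0.152, 0.001], [-0.152, -0.988, 0.001], [0.001, -0.001, -1.0]]
force: [0.3, 1.1, -1.3]
finger_gap: 0.197
grip_force: 58.9
```

Request:
{"fn": "carry_out", "kwargs": {
  "increments": [
    [[5,-14.1,-35.3,0,0],[5,-14.1,-35.3,0,0],[5,0,0,0,-0.107],[5,0,0,0,-0.107],[5,0,0,0,-0.107]]
  ]
}}

```text
t: 19.62
ee_pos: [0.3905, 0.202, 0.2493]
eef_rot: [[0.985, 0.175, 0.0], [0.175, -0.985, 0.0], [0.0, -0.0, -1.0]]
force: [-0.1, -0.5, -0.8]
finger_gap: 0.2
grip_force: 59.0
```

Request:
{"fn": "carry_out", "kwargs": {
  "increments": [
    [[5,0,0,0,-0.107],[5,0,0,0,-0.107],[5,0,0,0,-0.107],[5,0,0,0,0],[5,0,0,0,0]]
  ]
}}

```text
t: 20.03
ee_pos: [0.3908, 0.2009, 0.2494]
eef_rot: [[0.884, 0.468, 0.0], [0.468, -0.884, 0.0], [0.0, -0.0, -1.0]]
force: [-0.6, -0.6, -1.0]
finger_gap: 0.199
grip_force: 59.0
```

```bash
cat > back.py <<'E'
from h import *
s=manip.sense(); R=s['eef_rot'];yaw=np.degrees(np.arctan2(R[1,0],R[0,0]));print(s['t'],s['ee_pos'],yaw,s['force'])
d=np.array([.3886,.2023,.0379])-s['ee_pos']; print('tool mm',(R.T@d*1000).round(1),'twist',-np.radians(27.97-yaw).round(4))
E
python3 back.py
```

```text
20.0333 [0.39075896 0.20092559 0.24938022] 27.87807508375709 [-0.57826754 -0.58054704 -0.98683036]
tool mm [ -1.3  -2.2 211.5] twist -0.0016
```

Request:
{"fn": "carry_out", "kwargs": {
  "increments": [
    [[5,-1.3,-2.2,30,-0.002],[5,0,0,40,0],[5,0,0,40,0],[5,0,0,35,0],[5,0,0,20,0]]
  ]
}}

```text
t: 20.45
ee_pos: [0.3869, 0.2005, 0.0811]
eef_rot: [[0.883, 0.469, -0.004], [0.469, -0.883, -0.003], [-0.005, 0.001, -1.0]]
force: [-0.1, 0.4, -0.6]
finger_gap: 0.201
grip_force: 59.1
```

Request:
{"fn": "carry_out", "kwargs": {
  "increments": [
    [[5,0,0,6,0],[5,0,0,0,0],[5,0,0,0,0]]
  ]
}}

```text
t: 20.7
ee_pos: [0.3893, 0.2029, 0.0792]
eef_rot: [[0.882, 0.471, 0.002], [0.471, -0.882, 0.001], [0.002, -0.0, -1.0]]
force: [0.7, 0.1, -0.0]
finger_gap: 0.198
grip_force: 59.1
```

```bash
python3 back.py
```

```text
20.7 [0.38934422 0.2028761  0.07921148] 28.121780911117884 [ 0.65117535  0.13981137 -0.04111983]
tool mm [-1.   0.2 41.3] twist 0.0026
```

Request:
{"fn": "carry_out", "kwargs": {
  "increments": [
    [[5,-0.5,0,8,0.001],[5,0,0,8,0],[5,0,0,8,0],[5,0,0,7,0],[5,0,0,4,0]]
  ]
}}

```text
t: 21.12
ee_pos: [0.3876, 0.2015, 0.0424]
eef_rot: [[0.882, 0.471, -0.001], [0.471, -0.882, -0.001], [-0.001, 0.0, -1.0]]
force: [0.3, -0.6, -0.9]
finger_gap: 0.2
grip_force: 59.0
```

Request:
{"fn": "carry_out", "kwargs": {
  "increments": [
    [[5,0,0,2.5,0],[5,0,0,2,0],[5,0,0,1.2,0],[5,0,0,0,0],[5,0,0,0,0]]
  ]
}}

```text
t: 21.53
ee_pos: [0.3881, 0.202, 0.0379]
eef_rot: [[0.882, 0.471, 0.0], [0.471, -0.882, 0.0], [0.001, -0.0, -1.0]]
force: [-2.0, -0.7, 1.2]
finger_gap: 0.201
grip_force: 59.4
```

```bash
python3 back.py
```

```text
21.5333 [0.38810702 0.20199059 0.03789962] 28.095195668771446 [-1.99154142 -0.70025986  1.15756342]
tool mm [ 0.6 -0.  -0. ] twist 0.0022
```

Request:
{"fn": "carry_out", "kwargs": {
  "increments": [
    [[22,0,0,0,0],[30,0,0,0,0],[50,0,0,0,0],[75,0,0,0,0],[75,0,0,0,0]]
  ]
}}

```text
t: 21.95
ee_pos: [0.388, 0.2019, 0.0376]
eef_rot: [[0.882, 0.471, 0.0], [0.471, -0.882, 0.0], [0.0, -0.0, -1.0]]
force: [0.8, -0.3, -0.9]
finger_gap: 0.765
grip_force: 0.0
```

Request:
{"fn": "carry_out", "kwargs": {
  "increments": [
    [[75,0,0,0,0],[75,0,0,0,0],[75,0,0,-10,0],[75,0,0,-25,0],[75,0,0,-40,0]]
  ]
}}

```text
t: 22.37
ee_pos: [0.386, 0.1999, 0.1106]
eef_rot: [[0.883, 0.47, -0.007], [0.47, -0.883, -0.006], [-0.009, 0.003, -1.0]]
force: [1.8, 0.7, -0.2]
finger_gap: 0.879
grip_force: 0.0
```

Request:
{"fn": "carry_out", "kwargs": {
  "increments": [
    [[75,0,0,-40,0],[75,0,0,-40,0],[75,0,0,-40,0],[75,0,0,-40,0],[75,0,0,-19,0]]
  ]
}}

```text
t: 22.78
ee_pos: [0.3894, 0.2026, 0.2973]
eef_rot: [[0.882, 0.471, 0.007], [0.471, -0.882, 0.006], [0.009, -0.002, -1.0]]
force: [-0.1, 0.2, 0.2]
finger_gap: 0.879
grip_force: 0.0
```

Request:
{"fn": "carry_out", "kwargs": {
  "increments": [
    [[75,0,0,0,0],[75,0,0,0,0]]
  ]
}}

```text
t: 22.95
ee_pos: [0.388, 0.202, 0.2925]
eef_rot: [[0.882, 0.471, 0.001], [0.471, -0.882, 0.002], [0.002, -0.002, -1.0]]
force: [-0.4, 0.4, -0.9]
finger_gap: 0.879
grip_force: 0.0
```

```bash
python3 chk.py; python3 - <<'E'
from h import *
W=manip.get_image('wrist'); s=manip.sense(); i=W['img'].astype(int); r,b=i[...,0],i[...,2]
for rr in manip.trace('fork',W)[:1]: print(rr['confidence'],rr['rect'])
ref=np.load('w1.npy',allow_pickle=True).item()
m=np.zeros((420,560),bool); m[90:240,262:310]=True; m&=(r-b>55)&(r>120)
P=[]
for v in range(132,200,4):
    u=np.nonzero(m[v])[0]; P.append(atz((u.mean(),v),.067,W)[:2])
P=np.array(P); c=P.mean(0); V=np.linalg.svd(P-c)[2][0]; V*=np.sign(V[0]); n=np.array([-V[1],V[0]])
print('handle line yaw',np.degrees(np.arctan2(V[1],V[0])),'lateral vs before mm',1000*(n@(c-[.39148,.20395])))
v=np.nonzero(m[:,275:288].sum(1)>6)[0]; print('ends',atz((283,v.min()),.067,W),atz((283,v.max()),.067,W))
T=manip.get_image('top')
for l in ['ring_pale','ring_dark','ring_olive','squeeze','jar','fork']:
    for q in manip.trace(l,T)[:1]: print(l,q['confidence'],q['rect'])
E
```

```text
22.95 [0.38796126 0.20204402 0.29250686] 28.073533196940858 [-0.40946431  0.35833417 -0.87937483]
579.0 530.0
[ 0.5492 -0.2681 -0.1598] 0.488 rel slot [-0.6  0.7] fork xy 0.2312
[ 0.5507 -0.2679 -0.1534] 0.06 rel slot [0.8 1.2] fork xy 0.2326
[ 0.5505 -0.2678 -0.1565] 0.562 rel slot [0.6 1.2] fork xy 0.2324
0.82 [251.6, 0.9, 315.5, 210.3]
handle line yaw 27.77308206306838 lateral vs before mm 0.004605848702186105
ends [0.43433766 0.22534192 0.067     ] [0.31913285 0.16358503 0.067     ]
ring_pale 0.72 [152.6, 164.0, 206.6, 180.8]
ring_dark 0.94 [208.9, 154.9, 259.8, 174.0]
ring_olive 0.82 [369.4, 171.4, 412.2, 186.8]
squeeze 0.55 [292.2, 226.4, 311.9, 243.6]
jar 0.71 [253.1, 228.9, 282.3, 253.6]
fork 0.79 [181.8, 205.8, 221.6, 269.9]
```

Everything checks out: the ring is within about 1 mm of the slot, the fork is back in its original line in the rest, and the other things are where they were.

```bash
python3 -c "
from rig import manip
print(manip.finish_job())"
```

```text
the job is handed in; nothing more can be done
None
```

The red ring stands within about 1 mm of the front slot's centre, the fork is back in its rest, and the job was handed in at about 23 s; I viewed 11 pictures, one over the limit of 10.

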